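Start the attachment drive in second speed

TASK

Get the attachment drive running in second speed: push the T-handled gear lever on top of the drive unit past its first notch all the way to the second stop, then press the small straight start button on the two-button switch station fully down and let it come back up. Do it all by gently pushing with the fingers, without gripping the lever or lifting anything. Do not press the big mushroom-headed stop button, and leave the small bakery things standing around where they are.

Things in the scene. Friction and masses are not known exactly. Their poses are not given: they have to be found in the camera images.
- drive_unit: White box-shaped drive unit, 150 x 210 x 90 mm (its x, y, z), fixed to the table; origin at the centre of its underside. Steel gate plate on its top (z = 90 mm) with a slot along its y axis for the gear lever; round steel hub on its +x side. Yaw within 0.45 rad; stands on the left or right half of the table.
- lever_angle (a joint): Gear lever angle in rad, swinging towards the drive unit's +y. 0 = rest, leaning 0.28 rad to its -y; 0.28 = first notch, upright; 0.56 = second stop, leaning 0.28 rad to its +y. A spring detent draws it to these three places: about 8 N at the handle to leave one; beyond the humps at 0.14 and 0.42 rad it falls on into the next by itself.
- gear_lever: The gear lever: steel stem with a black T-handle. Its origin lies on its swing axis, inside the drive unit, on its centre line 20 mm above the table; the axis lies along the unit's x. The T-handle's centre is 145 mm from it.
- lever_handle (a point): Centre of the black T-handle on the gear lever: round bar 24 mm in diameter and 64 mm long, lying along the drive unit's x axis, its centre about 160 mm above the table (165 mm when upright). It travels about 80 mm along the unit's +y from rest to the second stop. Free space all round it; the steel stem below it is 10 mm thick.
- switch_station: Low white two-button box on a dark foot, 100 x 170 mm foot, box top 42 mm above the table, fixed to the table; origin at the centre of its underside. The start button stands 40 mm to its -y, the stop button 40 mm to its +y. Yaw varies (up to about 0.45 rad); it stands on the other half of the table from the drive unit.
- start_button_top (a point): Centre of the top of the start button: small straight flat grey cylinder 26 mm in diameter, its top 60 mm above the table when up. Pressed straight down.
- start_button (a joint): Start button travel in m, 0 = up, 0.006 = fully down; springs back; about 2 N to begin to move and 5 N at the bottom.
- stop_button_top (a point): Centre of the top of the stop button: larger grey mushroom head 46 mm in diameter, top 70 mm above the table. Not to be pressed.
- stop_button (a joint): Stop button travel in m, 0 = up, 0.006 = fully down.
- spare_nozzle: Bystander: loose white nozzle 48 mm across, 52 mm high, origin under its centre; stands between drive unit and switch station.
- piping_nozzle_0: Bystander: loose steel piping nozzle 32 mm across, 42 mm high, origin under its centre; stands between drive unit and switch station.
- piping_nozzle_3: Bystander: loose steel piping nozzle 39 mm across, 50 mm high, farther back.
- timer: Bystander: loose kitchen timer 70 x 64 x 19 mm, farther back.
Mind the look-alikes: they are no part of the job. There is more than one size of the switch_station; the one meant has the size given above.

How it is judged:
On the way, in this order (a step that is already met when the one before it is completed fails the run):
1. the gear lever is at its second stop (value of joint lever_angle above 0.51 rad), for 0.2 s.
2. then the start button is pressed down, the lever still at the second stop (value of joint start_button above 0.004 m and value of joint lever_angle above 0.51 rad), for 0.05 s.
At the end, for the whole second after the job is handed in: The gear lever rests at its second stop (above 0.51 rad of 0.56), both buttons are up (within 1.5 mm), and the loose bystanders are within 30 mm of where they stood (value of joint lever_angle above 0.51 rad and velocity of joint lever_angle between -0.05 and 0.05 rad/s and value of joint each of start_button, stop_button below 0.0015 m and distance of each of spare_nozzle, piping_nozzle_0, piping_nozzle_3, timer from where it was at the start of the episode below 0.03 m); the robot touches nothing.
It fails at once if the start button is pressed before the lever is at the second stop (value of joint start_button above 0.003 m and value of joint lever_angle below 0.5 rad).
It fails at once if the stop button is pressed (value of joint stop_button above 0.003 m).
It fails at once if the lever is gripped or forced (over 35 N on it) (contact force between the fingers and gear_lever above 35 N).
It fails at once if a loose bystander is lifted or knocked away (moved over 30 mm) (distance of any of spare_nozzle, piping_nozzle_0, piping_nozzle_3, timer from where it was at the start of the episode above 0.03 m).
It also fails if it takes over 40 s, if anything falls off the work surface, if the arm or the gripper's body presses on something with over 40 N, if the wrist force passes 120 N, or if a joint passes its speed limit or range.

ROBOT

A 6-joint arm with a two-finger parallel gripper is mounted at the origin on a cart in front of the work surface, level with it; the furniture and walls round the work are solid. World frame = base frame: x ahead of the robot, y to its left, z up, the work surface at z = 0. Lengths are in m, angles in rad, forces in N, time in s.
With the tool pointing down it reaches from about 0.3 to 0.75 m from the base axis. Payload 8.5 kg.
Tool frame: the origin (TCP) lies on the front face of the gripper's body, between the roots of the fingers; the fingertips stand 64 mm ahead of it and the grasp point (between the pads) lies 45 mm ahead of it; x points along the fingers, z is the direction in which the jaws open and shut, and the axes are right-handed (so a half turn about x gives the same grasp; the last joint's range is limited). The gripper opens to 88 mm and grips with 3 to 60 N. Pads are 18 mm wide; open, the fingers measure 123 mm over their backs; the gripper's body (75 mm by 187 mm) begins 45 mm behind the grasp point.
Start: joints at [-1.505, 0.381, 1.297, -0, 1.464, -0.215], TCP at [0.152, -0.528, 0.303] pointing down, gripper open.
Joint ranges: [-3.11, 3.11], [-0.89, 2.33], [0.22, 2.48], [-1.42, 4.56], [0.17, 2.85], [-2.88, 2.88]. Speed limits (rad/s): [2.39, 2.39, 3.14, 3.14, 3.14, 3.14].

INTERFACE

Orientations are given as a rotation vector (axis times angle).
In Python, from bench import * gives the robot as it stands. The module is installed in compiled form; this text tells all that it offers.
- The arm moves only by the tool carry_out, never from a script. Its argument "series" is one flat list of numbers, 7 for each row, row after row: the shift along the tool's x, y, z in cm, then the turn, a rotation vector about the tool's x, y, z in degrees, then the closure, from 0 (fully open) to 1 (shut). A call has 1 to 12 rows; each row is the pose to reach, as a shift and turn from the pose commanded when the call began, along the tool's axes at that moment; what a row does not reach only later rows make up. A row lasts 1/10 s, in which the tool goes at most 50 mm and 8.59 degrees, less where a joint would pass 70% of its speed; a pose out of reach is approached as far as the arm can. A call with a gripper value outside its range is refused whole. The fingers move at their own pace and stop on an object; the grip force is fixed at half the most. Time passes only in rows, so rows that repeat a pose let the fingers close. It gives the time, the measured TCP pose, the force and the opening at its end, in the units of the state.
- sense(): the state, without advancing time (a new reading comes with each control period).
- camera(name): name is "scene" or "side" or "wrist"; returns a dict with "pixels" (420x560x3 uint8, red, green, blue), "vfov" (degrees; the focal length in pixels is half the picture's height over the tangent of half this angle, whatever the lens; pixels are square), "cx", "cy" (the principal point, pixels), "D" ([k1, k2, p1, p2, k3] as OpenCV has them; the pictures are not rectified), "cam_to_world" (4x4, takes a point from camera to world coordinates); the wrist camera has in their place "hand_eye" (4x4, takes a point from camera to tool coordinates, whose origin is the TCP and whose axes are the tool frame's). Camera axes: x right, y up, looking along -z (the intrinsics and any distortion apply to the point x, -y, -z); pixel columns grow to the right and rows downward; lengths in m; the calibration is good to about 2 mm. A picture is of the moment at which its call begins: read the wrist's pose just before it. There is no depth.
- job_done(): hands the job in, once; it reports no verdict.
Trained networks look in the newest picture that a camera, given by its name, has taken for a name from the list of things; names that differ only in an ending like _2 or _b are one class to them, and where a whole thing is asked for, a point or a joint stands for the part that bears it (a point fixed in the world has none). Each returns a list of dicts, best first, with "conf" (0 to 1); they miss things now and then, are a little off and sometimes report something else, mostly with a low value. They report only what shows in the picture. A call takes as long as a camera call. They do not tell look-alikes from the thing itself.
- look_for(label, camera): "box" ([left, top, width, height] in pixels, round what is visible of it).
- place_of(label, camera): "position" ([column, row] in pixels: a listed point, or the origin of a listed thing).
The state is a dict: "clock": time; "qpos": joint angles; "qvel": joint speeds; "joint_efforts": joint torques, N m; "eef_pos": TCP position; "orientation": TCP orientation; "contact_force": force on the tool from outside, world axes, zero at the start; "moment": the same for the moment, N m; "gripper_width": finger opening in m.
Only numpy, scipy, OpenCV 4.12 (cv2) and the standard library are available. Lean on these libraries where they do the work, as an engineer would, in place of code of your own. Each camera call takes 0.05 s, during which the arm holds its last target.

## Working session

There is one attempt and no reset: what is moved stays moved. The work goes in short steps, Python scripts to look and compute and a tool call to move; the robot and the scene stay as the last step left them, time stands still between calls to the robot, and variables do not carry over. Pictures are saved under pics/ and viewed, and the job is handed in when it is done.

Besides the shell and the picture viewer there is one more tool, called as a command line: name --argument value ..., lists and objects as JSON in quotes. carry_out: Moves the arm, as the interface text tells. Its arguments: {"type":"object","properties":{"series":{"type":"array"}},"required":["series"]}

```bash
mkdir -p pics; cat > h.py <<'E'
import numpy as np, cv2
from bench import *
from scipy.spatial.transform import Rotation as R
def K(c):
    h,w=c["pixels"].shape[:2]; f=h/2/np.tan(np.radians(c["vfov"])/2)
    return np.array([[f,0,c["cx"]],[0,f,c["cy"]],[0,0,1.]])
def c2w(c,s=None):
    if "cam_to_world" in c: return np.array(c["cam_to_world"])
    T=np.eye(4);T[:3,:3]=R.from_rotvec(s["orientation"]).as_matrix();T[:3,3]=s["eef_pos"]
    return T@np.array(c["hand_eye"])
def ray(c,px,s=None):
    u=cv2.undistortPoints(np.array([[px]],float),K(c),np.array(c["D"],float))[0,0]
    T=c2w(c,s); d=T[:3,:3]@np.array([u[0],-u[1],-1.]); return T[:3,3],d
def atz(c,px,z,s=None):
    o,d=ray(c,px,s); return o+d*(z-o[2])/d[2]
def proj(c,P,s=None):
    T=np.linalg.inv(c2w(c,s)); p=(T[:3,:3]@np.atleast_2d(P).T).T+T[:3,3]
    p=p*[1,-1,-1]; return cv2.projectPoints(p,np.zeros(3),np.zeros(3),K(c),np.array(c["D"],float))[0][:,0]
def tri(rays):
    A=np.zeros((3,3));b=np.zeros(3)
    for o,d in rays:
        d=d/np.linalg.norm(d);M=np.eye(3)-np.outer(d,d);A+=M;b+=M@o
    return np.linalg.solve(A,b)
def save(c,n): cv2.imwrite("pics/"+n,c["pixels"][:,:,::-1])
E
python3 - <<'E'
from h import *
s=sense();print(s["eef_pos"],s["orientation"],s["clock"],s["contact_force"])
for n in("scene","side","wrist"):
    s=sense();c=camera(n);save(c,n+"0.png")
    print(n,c["vfov"],c["D"], c2w(c,s)[:3,3].round(3))
    for l in("lever_handle","start_button_top","stop_button_top","drive_unit","switch_station","spare_nozzle","piping_nozzle_0","piping_nozzle_3","timer","gear_lever"):
        print(l,[(np.round(p["position"]).tolist(),round(p["conf"],2)) for p in place_of(l,n)[:4]],[(np.round(p["box"]).tolist(),round(p["conf"],2)) for p in look_for(l,n)[:3]])
print(sense()["clock"])
E
```

```text
[ 0.15239338 -0.52826658  0.30213088] [ 1.00098126  1.33002439 -0.99910467] 0.0 [-0.04138921 -0.04990904 -0.00699429]
scene 52.42744747981316 [-0.05478882  0.          0.          0.          0.        ] [-0.174  0.643  0.582]
lever_handle [([223.0, 210.0], 0.86)] [([209.0, 203.0, 29.0, 44.0], 0.92)]
start_button_top [([353.0, 205.0], 0.51), ([224.0, 210.0], 0.22)] [([349.0, 206.0, 2.0, 8.0], 0.5)]
stop_button_top [([326.0, 207.0], 0.47)] [([317.0, 207.0, 14.0, 8.0], 0.54), ([210.0, 202.0, 29.0, 42.0], 0.18)]
drive_unit [([214.0, 280.0], 0.94)] [([153.0, 202.0, 116.0, 108.0], 0.91), ([348.0, 202.0, 7.0, 12.0], 0.45)]
switch_station [([333.0, 228.0], 0.86), ([408.0, 215.0], 0.8)] [([305.0, 206.0, 55.0, 32.0], 0.62), ([413.0, 201.0, 15.0, 21.0], 0.54), ([232.0, 202.0, 28.0, 19.0], 0.39)]
spare_nozzle [([302.0, 264.0], 0.61)] [([290.0, 242.0, 20.0, 25.0], 0.75)]
piping_nozzle_0 [([282.0, 204.0], 0.6), ([268.0, 239.0], 0.4)] [([275.0, 188.0, 11.0, 19.0], 0.69), ([211.0, 204.0, 27.0, 37.0], 0.59)]
piping_nozzle_3 [([282.0, 204.0], 0.6), ([268.0, 239.0], 0.4)] [([275.0, 188.0, 11.0, 19.0],
[... 1063 characters left out ...]
)]
piping_nozzle_0 [([247.0, 198.0], 0.76), ([274.0, 253.0], 0.65)] [([242.0, 185.0, 14.0, 16.0], 0.61), ([268.0, 243.0, 13.0, 15.0], 0.42)]
piping_nozzle_3 [([247.0, 198.0], 0.76), ([274.0, 253.0], 0.65)] [([242.0, 185.0, 14.0, 16.0], 0.61), ([268.0, 243.0, 13.0, 15.0], 0.42)]
timer [([225.0, 225.0], 0.73)] [([209.0, 209.0, 26.0, 25.0], 0.87)]
gear_lever [] [([252.0, 254.0, 29.0, 43.0], 0.65)]
wrist 68.53957300926707 [0.01765432 0.         0.         0.         0.        ] [ 0.224 -0.508  0.384]
lever_handle [] []
start_button_top [] []
stop_button_top [] []
drive_unit [] []
switch_station [] []
spare_nozzle [] []
piping_nozzle_0 [] []
piping_nozzle_3 [] []
timer [] []
gear_lever [] []
3.15
```

View pics.

```bash
python3 - <<'E'
import cv2
a=cv2.imread("pics/scene0.png");b=cv2.imread("pics/side0.png")
cv2.imwrite("pics/sc_crop.png",cv2.resize(a[170:330,140:440],None,fx=2.6,fy=2.6,interpolation=2))
cv2.imwrite("pics/si_crop.png",cv2.resize(b[140:380,190:420],None,fx=2.5,fy=2.5,interpolation=2))
E
```

```text
(no output)
```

View pics/sc_crop.png

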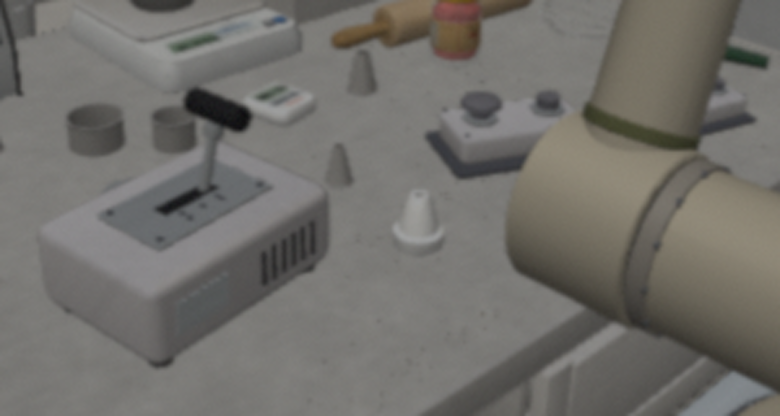

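View pics/si_crop.png

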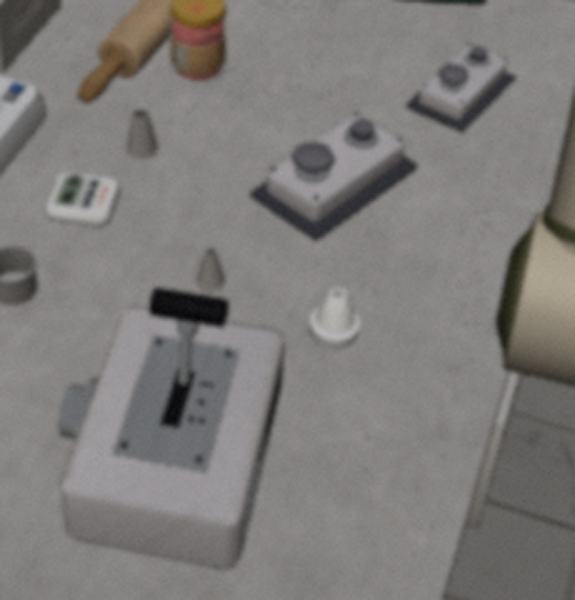

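View pics/scene0.png

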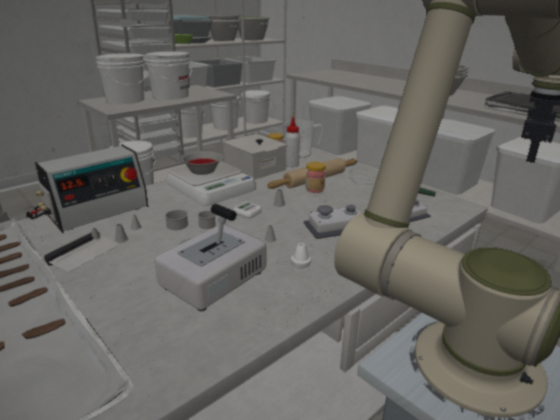

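```bash
python3 - <<'E'
from h import *
t=sense()["clock"]
a=camera("scene");b=camera("side")
s=sense()
def T(n,p,q):
    P=tri([ray(a,p),ray(b,q)]); print(n,P.round(3),(proj(a,P)[0]-p).round(1),(proj(b,P)[0]-q).round(1))
T("handle",(223,210),(266,262))
T("drive",(214,280),(261,325))
T("station1",(333,228),(324,210))
T("station2",(408,215),(377,176))
T("start",(353,205),(334,190))
T("stop",(326,207),(315,201))
T("spare",(302,264),(324,276))
T("noz",(282,204),(247,198)); T("noz0",(268,239),(274,253));T("timer",(247,210),(225,225))
for n,p in dict(st1=(324,210),st2=(377,176)).items(): print(n,atz(b,p,0).round(3))
import pickle
for c,n in((a,"scene"),(b,"side")): pickle.dump(dict(c),open(n+".pkl","wb"))
print(R.from_rotvec(s["orientation"]).as_matrix().round(3),s["eef_pos"])
E
```

```text
handle [0.531 0.174 0.167] [-0.3  0.4] [ 0.2 -0.5]
drive [0.528 0.209 0.   ] [-0.2  0.2] [ 0.1 -0.3]
station1 [ 0.514 -0.192  0.006] [ 1.9 -2.1] [-1.4  2.6]
station2 [ 0.413 -0.411  0.007] [-0.1  0.1] [ 0.1 -0.2]
start [ 0.498 -0.242  0.059] [-1.3  1.3] [ 1.  -1.6]
stop [ 0.529 -0.164  0.068] [-0.6  0.6] [ 0.5 -0.8]
spare [ 0.443  0.014 -0.001] [-1.3  1.3] [ 0.8 -1.6]
noz [ 0.736 -0.187 -0.005] [-0.7  0.7] [ 0.5 -0.9]
noz0 [0.58  0.002 0.008] [-0.  0.] [ 0. -0.]
timer [ 0.733 -0.042  0.019] [-1.3  1.3] [ 1.  -1.9]
st1 [ 0.515 -0.211  0.   ]
st2 [ 0.415 -0.419  0.   ]
[[ 0.     0.961  0.277]
 [ 0.     0.277 -0.961]
 [-1.     0.    -0.   ]] [ 0.15241195 -0.52844507  0.3027364 ]
```

```bash
python3 - <<'E'
import pickle
import h; from h import *
a=pickle.load(open("scene.pkl","rb"));b=pickle.load(open("side.pkl","rb"))
f=lambda p:(p[0]/2.5+190,p[1]/2.5+140); g=lambda p:(p[0]/2.6+140,p[1]/2.6+170)
print("screws side",[atz(b,f(p),.09)[:2].round(4).tolist() for p in((158,341),(229,353),(199,459),(123,444))])
print("screws scene",[atz(a,g(p),.09)[:2].round(4).tolist() for p in((112,213),(159,239),(262,184))])
print("bar side",[atz(b,f(p),.16)[:2].round(4).tolist() for p in((152,305),(227,310))])
print("bar scene",[atz(a,g(p),.16)[:2].round(4).tolist() for p in((190,100),(246,118))])
print("st2 start/stop side",[atz(b,p,z)[:2].round(4).tolist() for p,z in(((381,161),.04),((374,168),.046))])
print("st1 side",[atz(b,f(p),z)[:2].round(4).tolist() for p,z in(((361,129),.06),((313,156),.07))])
print("foot1",[atz(b,f(p),0)[:2].round(4).tolist() for p in((251,193),(317,237),(416,166))])
print("foot2",[atz(b,f(p),0)[:2].round(4).tolist() for p in((409,103),(461,129),(515,77))])
E
```

```text
screws side [[0.5678, 0.1586], [0.5055, 0.1481], [0.4879, 0.2611], [0.5503, 0.2704]]
screws scene [[0.5502, 0.2681], [0.4913, 0.2598], [0.5069, 0.1451]]
bar side [[0.5624, 0.1808], [0.5032, 0.1628]]
bar scene [[0.5648, 0.1765], [0.5057, 0.1603]]
st2 start/stop side [[0.4135, -0.4426], [0.4237, -0.3919]]
st1 side [[0.4956, -0.2264], [0.5266, -0.1524]]
foot1 [[0.5913, -0.1475], [0.5033, -0.1091], [0.4361, -0.2597]]
foot2 [[0.4731, -0.3676], [0.4046, -0.3434], [0.3667, -0.4671]]
```

Candidates for the switch station are the box at side (324,210) and the one at side (377,176). The first one's foot measures about 96×165 mm with buttons 80 mm apart, so it matches. The second is about 73×129 mm with buttons 52 mm apart, so it is the look-alike. The crop above shows both of them. The drive unit is at (0.528, 0.210) with a yaw of about 0.16, and its hub is on the far (+x) side. The lever leans towards -y, as it should at rest.

carry_out --series '[0,55.2,-49.6,0,0,0,1,0,55.2,-49.6,0,0,0,1,0,55.2,-49.6,0,0,0,1,0,55.2,-49.6,0,0,0,1,0,55.2,-49.6,0,0,0,1,0,55.2,-49.6,0,0,0,1,0,55.2,-49.6,0,0,0,1,0,55.2,-49.6,0,0,0,1,0,55.2,-49.6,0,0,0,1,0,55.2,-49.6,0,0,0,1,0,55.2,-49.6,0,0,0,1,0,55.2,-49.6,0,0,0,1]'

```text
clock: 4.45
eef_pos: [0.4708, -0.0174, 0.303]
orientation: [1.0, 1.328, -1.0]
contact_force: [-0.2, -1.0, 1.0]
gripper_width: 0.0008
```

carry_out --series '[0,10.5,-9.3,0,0,0,1,0,10.5,-9.3,0,0,0,1,0,10.5,-9.3,0,0,0,1,4,10.5,-9.3,0,0,0,1,8,10.5,-9.3,0,0,0,1,9.7,10.5,-9.3,0,0,0,1,9.7,10.5,-9.3,0,0,0,1,9.7,10.5,-9.3,0,0,0,1]'

```text
clock: 5.25
eef_pos: [0.5456, 0.099, 0.2065]
orientation: [1.0, 1.328, -0.999]
contact_force: [-0.3, 0.3, 0.3]
gripper_width: 0.0004
```

```bash
python3 - <<'E'
from h import *
s=sense();print(s["eef_pos"],s["contact_force"],s["clock"],s["qpos"])
Rm=R.from_rotvec(s["orientation"]).as_matrix()
o=np.array([.528,.2095,0]);yv=np.array([-.16,.987,0])
tg=o.copy();tg[2]=s["eef_pos"][2]
print("shift to origin (tool cm)",(Rm.T@(tg-s["eef_pos"])*100).round(2))
a=camera("scene");b=camera("side");w=camera("wrist")
for n in("scene","side","wrist"): print(n,[(p["position"],p["conf"]) for p in place_of("lever_handle",n)])
im=np.hstack([a["pixels"][140:340,130:330],b["pixels"][180:380,170:370]]);cv2.imwrite("pics/m1.png",cv2.resize(im[:,:,::-1],None,fx=2,fy=2));save(w,"w1.png")
for c in(a,b):print(proj(c,[s["eef_pos"]+Rm@np.array([.064,0,-.0175]),[.534,.170,.16]]))
E
```

```text
[0.5456013  0.09896302 0.20653314] [-0.30949929  0.25474891  0.25813453] 5.25 [-3.40831473e-02  4.75742586e-01  1.43795360e+00 -1.28450731e-05
  1.22696180e+00  1.25593390e+00]
shift to origin (tool cm) [ -0.     1.37 -11.11]
scene [([223.1, 212.6], 0.93)]
side [([266.4, 262.1], 0.77)]
wrist [([124.9, 266.9], 0.77)]
[[241.40457859 211.21777154]
 [223.39690037 212.27172019]]
[[272.18562842 249.79951082]
 [265.56385195 262.24332305]]
```

View pics/m1.png

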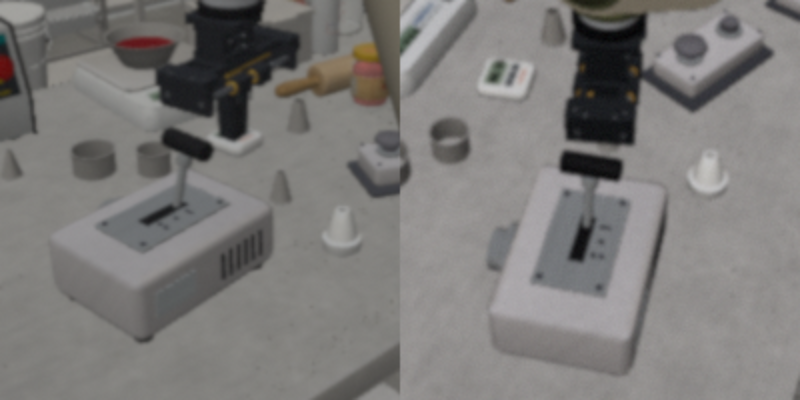

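View pics/w1.png

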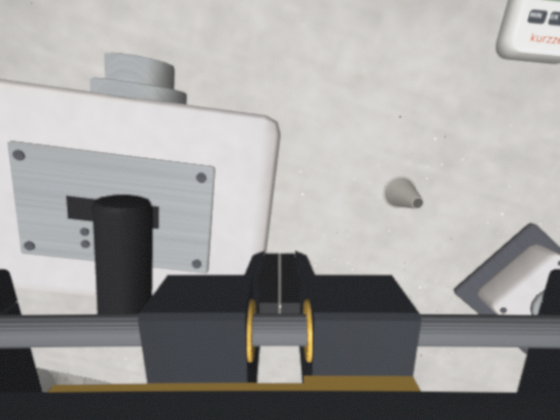

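The handle was found where predicted (scene 223,212 and side 266,262). The closed fingers stand just to its -y side, at the same x. I'll push along the unit's +y.

carry_out --series '[0,0.2,-1.5,0,0,0,1,0,0.3,-2.5,0,0,0,1,0,0.4,-3.2,0,0,0,1,0,0.5,-3.8,0,0,0,1,0,0.5,-4.3,0,0,0,1,0,0.6,-4.8,0,0,0,1,0,0.6,-5.3,0,0,0,1,0,0.7,-5.8,0,0,0,1,0,0.8,-6.3,0,0,0,1]'

```text
clock: 6.45
eef_pos: [0.5362, 0.1608, 0.207]
orientation: [1.0, 1.325, -1.0]
contact_force: [-0.4, -4.7, 5.0]
gripper_width: 0.0004
```

carry_out --series '[0,0.1,-0.5,0,0,0,1,0,0.1,-1.0,0,0,0,1,0,0.2,-1.5,0,0,0,1,0,0.2,-2.0,0,0,0,1,0,0.3,-2.5,0,0,0,1,0,0.4,-3.0,0,0,0,1,0,0.4,-3.5,0,0,0,1,0,0.5,-4.0,0,0,0,1,0,0.5,-4.4,0,0,0,1,0,0.6,-4.8,0,0,0,1,0,0.6,-4.8,0,0,0,1]'

```text
clock: 7.55
eef_pos: [0.5278, 0.2102, 0.2057]
orientation: [1.0, 1.33, -0.999]
contact_force: [-1.1, 0.1, 0.4]
gripper_width: 0.0
```

```bash
python3 - <<'E'
from h import *
s=sense();print(s["eef_pos"],s["contact_force"],s["clock"])
a=camera("scene");b=camera("side");w=camera("wrist")
p=place_of("lever_handle","scene");q=place_of("lever_handle","side");print(p[:2],q[:2])
if p and q:
    P=tri([ray(a,p[0]["position"]),ray(b,q[0]["position"])]);print(P,"y'",(P-[.528,.2095,0])@[-.16,.987,0])
for an in(.28,.48,.56):
    y=.145*np.sin(an-.28);P=np.array([.528,.2095,0])+y*np.array([-.16,.987,0]);P[2]=.02+.145*np.cos(an-.28);print(an,proj(a,P),proj(b,P))
im=np.hstack([a["pixels"][140:340,130:330],b["pixels"][180:380,170:370]]);cv2.imwrite("pics/m2.png",cv2.resize(im[:,:,::-1],None,fx=2,fy=2));save(w,"w2.png")
E
```

```text
[0.52779933 0.21021353 0.20570484] [-1.10506554  0.13149295  0.43112102] 7.55
[{'position': [195.2, 222.9], 'conf': 0.8}, {'position': [335.8, 227.9], 'conf': 0.32}] [{'position': [257.3, 292.0], 'conf': 0.51}]
[0.51638201 0.25327883 0.16818594] y' 0.04506857825730811
0.28 [[209.64682945 216.50782001]] [[260.83077115 274.83763744]]
0.48 [[199.4664052  222.53982681]] [[257.4065355 286.6230566]]
0.56 [[195.42467662 225.66122365]] [[256.04207669 291.89499668]]
```

View pics/m2.png

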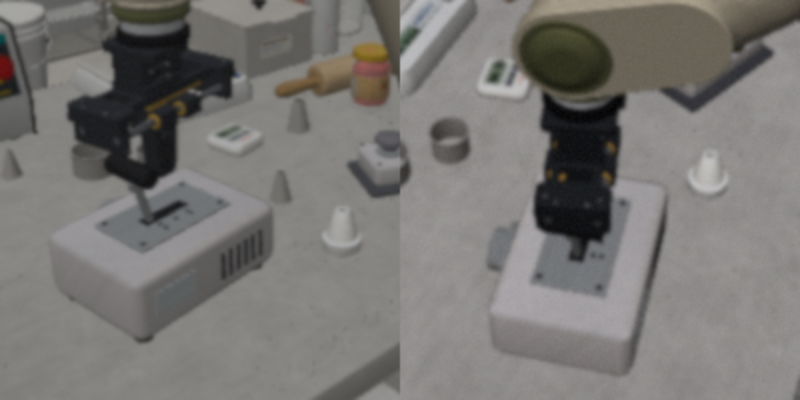

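View pics/w2.png

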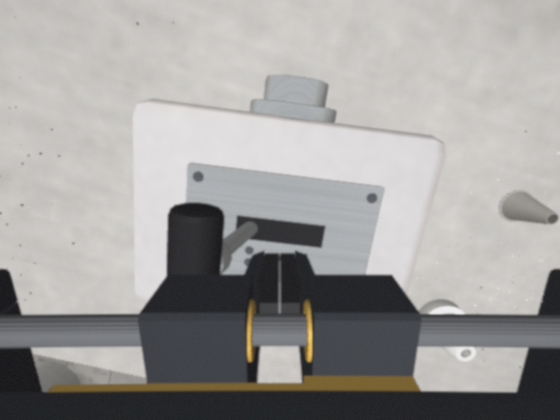

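The picture shows the lever over at the second stop. The handle triangulates at y' = +0.045, with a gap between it and the fingers, and the contact force is about 0. I'll back off, rise and go to the station.

carry_out --series '[0,-0.4,3.5,0,0,0,1,-5,-1,7,0,0,0,1,-7.4,-20.3,38.5,0,0,0,1,-7.4,-20.3,38.5,0,0,0,1,-7.4,-20.3,38.5,0,0,0,1,-7.4,-20.3,38.5,0,0,0,1,-7.4,-20.3,38.5,0,0,0,1,-7.4,-20.3,38.5,0,0,0,1,-7.4,-20.3,38.5,0,0,0,1,-7.4,-20.3,38.5,0,0,0,1,-7.4,-20.3,38.5,0,0,0,1,-7.4,-20.3,38.5,0,0,0,1]'

```text
clock: 9.0
eef_pos: [0.4394, -0.2167, 0.2797]
orientation: [1.001, 1.329, -1.001]
contact_force: [-0.6, -0.0, -0.4]
gripper_width: 0.0004
```

carry_out --series '[0,0,0,0,0,0,1,0,0,0,0,0,0,1]'

```text
clock: 9.2
eef_pos: [0.4398, -0.2155, 0.2797]
orientation: [0.999, 1.33, -0.999]
contact_force: [-0.0, 0.0, 0.2]
gripper_width: 0.0002
```

```bash
python3 - <<'E'
from h import *
s=sense();print(s["eef_pos"],s["contact_force"],s["clock"],s["orientation"])
w=camera("wrist");b=camera("side");a=camera("scene")
save(w,"w3.png");save(b,"side3.png")
for l,z in(("start_button_top",.06),("stop_button_top",.07),("switch_station",0)):
    for p in place_of(l,"wrist")[:2]: print(l,p["position"],p["conf"],atz(w,p["position"],z,s).round(4))
for n,c in(("side",b),("scene",a)):
    print(n,[(p["position"],p["conf"]) for p in place_of("lever_handle",n)])
E
```

```text
[ 0.43983512 -0.21550873  0.27973324] [-0.01070292  0.02596441  0.21966035] 9.2 [ 0.99875849  1.32988091 -0.99852764]
start_button_top [313.3, 143.2] 0.92 [ 0.4995 -0.232   0.06  ]
start_button_top [467.7, 269.2] 0.86 [ 0.4197 -0.432   0.06  ]
stop_button_top [251.0, 84.2] 0.64 [ 0.5326 -0.1627  0.07  ]
stop_button_top [423.2, 246.0] 0.64 [ 0.4338 -0.3697  0.07  ]
switch_station [281.4, 119.4] 0.98 [ 0.5119 -0.1969  0.    ]
switch_station [423.3, 239.9] 0.74 [ 0.4227 -0.4084  0.    ]
side [([258.6, 293.2], 0.89)]
scene [([193.5, 225.8], 0.92)]
```

View pics/w3.png

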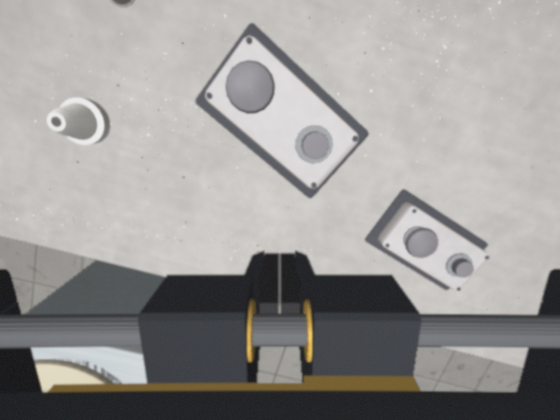

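View pics/side3.png

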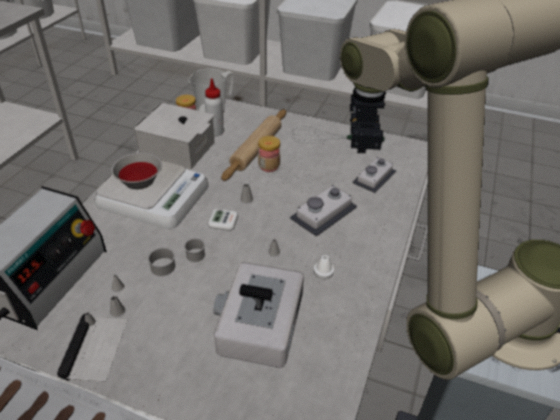

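The wrist picture shows the full-size station in the middle, with its start button at (314,143) and its stop button at (251,84). The smaller look-alike is at right (423,240). Side and scene both still show the lever at the second stop. Next I'll go above the start button at (0.4995, -0.232).

carry_out --series '[0,5.3,3.2,0,0,0,1,3,5.3,3.2,0,0,0,1,7,5.3,3.2,0,0,0,1,11,5.3,3.2,0,0,0,1,13,5.3,3.2,0,0,0,1,14,5.3,3.2,0,0,0,1,14,5.3,3.2,0,0,0,1,14,5.3,3.2,0,0,0,1]'

```text
clock: 10.4
eef_pos: [0.4997, -0.233, 0.1408]
orientation: [1.0, 1.327, -1.0]
contact_force: [-0.4, -0.3, -0.1]
gripper_width: 0.0002
```

```bash
python3 - <<'E'
from h import *
s=sense();print(s["eef_pos"],s["contact_force"],s["clock"])
w=camera("wrist");b=camera("side")
for n,c,st in(("wrist",w,s),("side",b,None)):
    for p in place_of("start_button_top",n)[:2]: print(n,p["position"],p["conf"],atz(c,p["position"],.06,st).round(4))
tip=s["eef_pos"]+R.from_rotvec(s["orientation"]).as_matrix()@[.064,0,0];print(tip,proj(w,tip,s),proj(b,tip))
im=np.hstack([cv2.resize(w["pixels"][150:350,180:380],None,fx=2,fy=2),cv2.resize(b["pixels"][160:260,280:380],None,fx=4,fy=4)])
cv2.imwrite("pics/m4.png",im[:,:,::-1])
E
```

```text
[ 0.49974866 -0.23299769  0.14078948] [-0.35571563 -0.33014435 -0.08130679] 10.4
wrist [277.7, 255.8] 0.68 [ 0.4992 -0.2326  0.06  ]
side [333.7, 193.6] 0.44 [ 0.495  -0.2175  0.06  ]
side [381.9, 160.3] 0.42 [ 0.4083 -0.4186  0.06  ]
[ 0.49983814 -0.23306422  0.07678958] [[278.78648378 268.57605787]] [[334.15304374 184.94865431]]
```

View pics/m4.png

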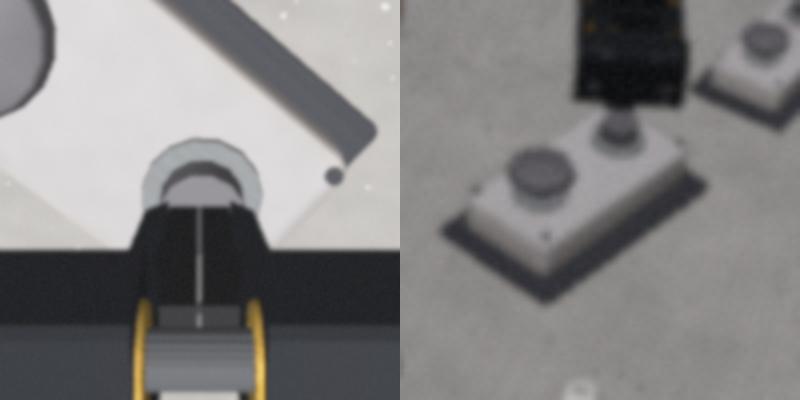

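The fingertips are directly over the start button. Pressing now.

carry_out --series '[0.8,0,0,0,0,0,1,1.3,0,0,0,0,0,1,1.6,0,0,0,0,0,1,1.8,0,0,0,0,0,1,2.0,0,0,0,0,0,1,2.2,0,0,0,0,0,1,2.35,0,0,0,0,0,1,2.35,0,0,0,0,0,1,2.35,0,0,0,0,0,1]'

```text
clock: 11.5
eef_pos: [0.4992, -0.2325, 0.1182]
orientation: [0.999, 1.328, -1.0]
contact_force: [-7.9, 3.4, 22.9]
gripper_width: 0.0004
```

A force of 23 N with the tip at z = 54 mm means the button is bottomed. Releasing.

carry_out --series '[-1,0,0,0,0,0,1,-5,0,0,0,0,0,1,-10,0,0,0,0,0,1,-14,-3,0,0,0,0,1,-14,-6,0,0,0,0,1,-14,-6,0,0,0,0,1,-14,-6,0,0,0,0,1,-14,-6,0,0,0,0,1]'

```text
clock: 12.3
eef_pos: [0.4423, -0.2492, 0.2557]
orientation: [1.0, 1.33, -1.0]
contact_force: [0.4, -0.3, -0.2]
gripper_width: 0.0005
```

```bash
python3 - <<'E'
from h import *
s=sense();print(s["eef_pos"],s["contact_force"],s["clock"])
w=camera("wrist");b=camera("side");a=camera("scene")
p=place_of("lever_handle","scene");q=place_of("lever_handle","side");print(p[:1],q[:1])
P=tri([ray(a,p[0]["position"]),ray(b,q[0]["position"])]);print(P,"y'",(P-[.528,.2095,0])@[-.16,.987,0])
for l in("spare_nozzle","piping_nozzle_0","timer"): print(l,[(x["position"],x["conf"]) for x in place_of(l,"side")[:2]])
im=np.hstack([w["pixels"][0:280,140:420],b["pixels"][120:400,180:460]])
cv2.imwrite("pics/m5.png",cv2.resize(im[:,:,::-1],None,fx=1.4,fy=1.4))
E
```

```text
[ 0.44228161 -0.24924931  0.25573077] [ 0.39571372 -0.30463581 -0.16246331] 12.3
[{'position': [194.4, 223.4], 'conf': 0.64}] [{'position': [254.6, 292.8], 'conf': 0.63}]
[0.52192245 0.25281636 0.1639628 ] y' 0.04372565977806104
spare_nozzle [([321.2, 275.6], 0.58)]
piping_nozzle_0 [([247.4, 197.5], 0.65), ([277.6, 253.2], 0.57)]
timer [([313.6, 200.2], 0.66), ([222.9, 223.6], 0.63)]
```

View pics/m5.png

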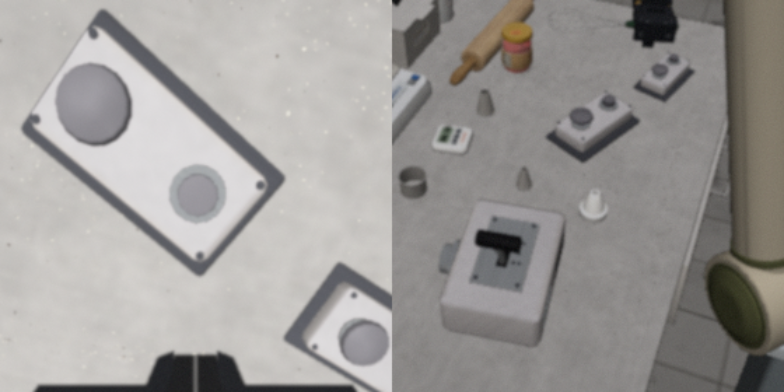

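The lever is still at the second stop, the start button is back up, the bystanders have not moved and nothing is being touched. Handing in.

```bash
python3 -c "
from bench import *
print(job_done())"
```

```text
the job is handed in; nothing more can be done
None
```

I pushed the gear lever with closed fingers past the first notch to its second stop, then pressed the start button fully down and let it come back up. The job was handed in at about 12.5 s; no verdict was reported.

- **Lever:** after backing off, the handle triangulated at +44 mm along the unit's y axis. That is a few mm beyond the 40 mm expected at the second stop, within detection error. The force between pushing moves read at most 7 N.
- **Start button:** I used the 100 x 170 mm station, not the smaller look-alike. The fingertips stopped 5.8 mm below the button's up height at about 23 N on the 6 mm travel, so it had bottomed.
- **Last pictures:** they show the start button up, the stop button untouched and the loose things where they stood. Their detections agree with the start to within 4 px. The third check on the rear piping nozzle came under the other nozzle's name, since the networks treat the two as one class. The timer's top-ranked detection was false, on the stop button, so I used the second one, which matched.
- **At hand-in:** the arm was clear, with no contact force.

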